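# Part the cocoa bars from the cocoa cakes with an upright divider

### The job

The steel tray is to hold two square-edged cocoa bars and two round cocoa cakes, but one piece was left out on the thin wooden board: lay it flat in the tray with its own kind. Take the white divider from its rack and stand it upright, fully down on the tray's floor, in the one of the two cross slots between the guide pins that leaves both bars on one side of it and both cakes on the other. Do not knock about the weight, bottle or jar, and leave everything at rest.

Things in the scene. Friction and masses are not known exactly. Their poses are not given: they have to be found in the camera images.
- tray: low open steel tray, fixed; outside 208 (its x) x 320 mm (its y), inside 200 x 312, floor 4 mm thick, rim 25 mm above the table. Origin: centre of its underside. Two cross slots at y = -46 and +46 mm make a middle bay and two end bays (middles at y = -103, +103). One end bay starts with a bar, the other with a cake, at x about +52 or -52 mm, other half free; the middle bay holds one of either kind
- slot_neg (a point): middle of the tray's slot at y = -46 mm, on its floor (4 mm above the table); x runs along the slot. At either end (88 mm from the middle) stands a pair of round-topped steel pins, 10 mm thick, tops 44 mm above the table, axes 12 mm either side of the slot's middle line, so 14 mm free between them
- slot_pos (a point): middle of the tray's slot at y = +46 mm, on its floor; x runs along the slot; pins as for the other slot
- divider: white plastic plate standing on edge: 190 mm long (its x), 10 mm thick (its y), 50 mm high, with a grip tab, also 10 mm thick, at the middle of its upper edge, 70 mm long, top 82 mm above the lower edge; 0.12 kg. Origin: middle of the lower edge, z up; both ways round are alike. Starts standing loosely in the rack
- rack: fixed wooden stand holding the divider at the start: base 230 (its x) x 60 (its y) x 20 mm high, two pairs of round-topped steel pins, 10 mm thick, at x = -88 and +88 mm, tops 60 mm above the table, 14 mm free between the pins of a pair. Origin: centre of its underside; the divider stands on the base, along its x
- board: thin fixed wooden board, 220 mm (its x) x 130 mm (its y) x 4 mm thick, on which the left-out piece and the weight stand; origin at the centre of its underside
- bar_a: a solid rectangular cocoa bar with square edges, 80 mm long (its x) x 40 mm wide (its y) x 45 mm high, dark brown, about 0.17 kg; origin at the centre of its underside, z up. Always starts in an end bay of the tray
- bar_b: a solid rectangular cocoa bar with square edges, 80 mm long (its x) x 40 mm wide (its y) x 45 mm high, dark brown, about 0.17 kg; origin at the centre of its underside, z up. Starts either in the middle bay of the tray or on the board
- cake_a: a solid round cocoa cake (upright disc), 60 mm diameter x 45 mm high, same dark brown as the bars, about 0.15 kg; origin at the centre of its underside, z up. Always starts in an end bay of the tray
- cake_b: a solid round cocoa cake (upright disc), 60 mm diameter x 45 mm high, same dark brown as the bars, about 0.15 kg; origin at the centre of its underside, z up. Starts either on the board or in the middle bay of the tray (where bar_b is not)
- weight: bystander: dark steel scale weight with a knob, 40 mm diameter, 52 mm high, standing on the board; origin at the centre of its underside
- bottle: bystander: brown glass bottle, 60 mm diameter, 170 mm high, standing on the table beyond the rack or the board; origin at the centre of its underside
- jar: bystander: glass jar, 72 mm diameter, 95 mm high, standing on the table beyond the rack or the board; origin at the centre of its underside
Mind the look-alikes: they are no part of the job. Leave any pink or purple look-alike of the bar_a alone.

How it is judged:
By the outcome, as a careful person would: the job done as asked, in the order asked, and still so for the second after the job is handed in, with the robot touching nothing.
It also fails if it takes over 64 s, if anything falls off the work surface, if the arm or the gripper's body presses on something with over 40 N, if the wrist force passes 120 N, or if a joint passes its speed limit or range.

### The arm

A 7-joint arm with a two-finger parallel gripper is mounted at the origin on the work surface. World frame = base frame: x ahead of the robot, y to its left, z up, the work surface at z = 0. Lengths are in m, angles in rad, forces in N, time in s.
With the tool pointing down it reaches from about 0.4 to 0.875 m from the base axis. Payload 19.3 kg.
Tool frame: the origin (TCP) lies at the very end of the fingers, on their centre line; the grasp point (between the pads) lies 19 mm behind it; z points along the fingers, y is the line along which they close (so a half turn about z gives the same grasp; the last joint's range is limited). The gripper opens to 85 mm and grips with 20 to 120 N. Pads are 22 mm wide; open, the fingers measure 114 mm over their backs; the gripper's body (76 mm by 85 mm) begins 54 mm behind the grasp point. The pads swing forward as they close: fully open they stand 13 mm farther back than shut.
Start: joints at [1.2, 0.521, -0.036, 1.599, 0.021, 1.021, -0.113], TCP at [0.185, -0.597, 0.231] pointing down, gripper open.
Joint ranges: [-2.91, 2.91], [-0.3, 2.13], [-1.5, 1.42], [0.17, 2.43], [-1.26, 4.41], [0.16, 1.93], [-2.52, 2.52]. Speed limits (rad/s): [1.89, 1.89, 2.39, 2.39, 3.01, 3.01, 3.01].

### API

Orientations are given as [roll, pitch, yaw] about the fixed x, y, z axes, in that order (R = Rz(yaw) Ry(pitch) Rx(roll)).
In Python, from workcell import observe, grab_frame, job_done gives the robot as it stands.
- The arm moves only by the tool move_arm, never from a script. Its argument "plan" is a list that holds one entry, the list of rows, each a list of 7 numbers: the shift along the tool's x, y, z each as a share of 0.02 m, from -1 to 1, then the turn, a rotation vector about the tool's x, y, z each as a share of 6 degrees, from -1 to 1, then the opening, from -1 (shut) to 1 (fully open). A call has exactly 10 rows; each row shifts and turns the commanded pose from where the row before left it, along the tool's axes as they then stand; what a row does not reach is not made up. A row lasts 1/10 s, in which the tool goes at most 50 mm and 8.59 degrees, less where a joint would pass 70% of its speed; a pose out of reach is approached as far as the arm can. A call with a number of a shift or a turn outside -1 to 1 is refused whole. A call with a gripper value outside its range is refused whole. The fingers move at their own pace and stop on an object; "grip_force" is the grip in N (left out, the last holds). Time passes only in rows, so rows that do not move let the fingers close, or fill a call up. It gives the time, the measured TCP pose, the force, the opening and the grip force at its end, in the units of the state.
- observe(): the state, without advancing time (a new reading comes with each control period).
- grab_frame(name): name is "scene" or "side" or "wrist"; returns a dict with "color" (420x560x3 uint8, red, green, blue), "intrinsics" (3x3 intrinsics, pixels), "position" and "orientation" of the camera in the world; the wrist camera has in their place "tool_from_camera" (4x4, takes a point from camera to tool coordinates, whose origin is the TCP and whose axes are the flange's). Camera axes: x right, y down, z forward; pixel columns grow to the right and rows downward; lengths in m; the calibration is good to about 2 mm. A picture is of the moment at which its call begins: read the wrist's pose just before it. There is no depth.
- job_done(): hands the job in; it is judged then, once.
The state is a dict: "clock": time; "qpos": joint angles; "qd": joint speeds; "joint_efforts": joint torques, N m; "position": TCP position; "tool_rot": TCP orientation; "force": force on the tool from outside, world axes, zero at the start; "moment": the same for the moment, N m; "grip_width": finger opening in m; "finger_force": force on a finger pad.
Only numpy, scipy, OpenCV 4.12 (cv2) and the standard library are available. Lean on these libraries where they do the work, as an engineer would, in place of code of your own. Each camera call takes 0.05 s, during which the arm holds its last target. There are 200 camera calls.

## Working session

There is one attempt and no reset: what is moved stays moved. The work goes in short steps, Python scripts to look and compute and a tool call to move; the robot and the scene stay as the last step left them, time stands still between calls to the robot, and variables do not carry over. Pictures are saved under pics/ and viewed, at most 12 in all, crops included, and the job is handed in when it is done.

Besides the shell and the picture viewer there is one more tool, called after ">>>" as name(argument=value, ...) on one line, values as JSON. move_arm: Moves the arm, as the interface text tells. Shift numbers are shares of 0.02 m and turn numbers shares of 6 degrees, none past 1 either way. Its arguments: {"type":"object","properties":{"plan":{"type":"array"},"grip_force":{"type":"number"}},"required":["plan"]}

```bash
ls; mkdir -p pics
python3 - <<'E'
from workcell import observe, grab_frame
import cv2,numpy as np,pickle
s=observe();print(s)
for n in ["scene","side"]:
    f=grab_frame(n);pickle.dump(f,open(f"pics/{n}0.pkl","wb"))
    cv2.imwrite(f"pics/{n}0.png",f["color"][...,::-1]);print(n,f["position"],f["orientation"],f["intrinsics"])
E
```

```text
pics
{'clock': 0.0, 'qpos': array([ 1.19978212,  0.52200533, -0.03629607,  1.6000036 ,  0.02119596,
        1.02110334, -0.11280788]), 'qd': array([-0.00064202, -0.0016326 ,  0.0008536 , -0.00184375,  0.00080786,
       -0.00045219,  0.0003482 ]), 'joint_efforts': array([-1.33719099e-03, -9.27122927e+01,  1.97983459e+00, -3.69930947e+01,
        1.78269582e-02,  8.31012876e-03, -1.05018030e-04]), 'position': array([ 0.18503405, -0.59662789,  0.23073308]), 'tool_rot': array([-3.14046167e+00,  9.35041263e-05,  3.00767040e-01]), 'force': array([-0.01747234, -0.0199062 ,  0.07609594]), 'moment': array([ 0.03901653, -0.00307659, -0.05689936]), 'finger_force': 0.0, 'grip_width': 0.08563840779353868}
scene [1.26960249 0.55213393 0.80608578] [-2.24786001e+00  1.55554473e-03  2.17965749e+00] [[447.5646073    0.         277.6973124 ]
 [  0.         447.5646073  212.69890823]
 [  0.           0.           1.        ]]
side [0.4496425  0.70608692 0.77569143] [-2.39222933  0.00474962 -3.12567534] [[391.91574987   0.         274.87443637]
 [  0.         391.91574987 206.26321317]
 [  0.           0.           1.        ]]
```

View pics/scene0.png

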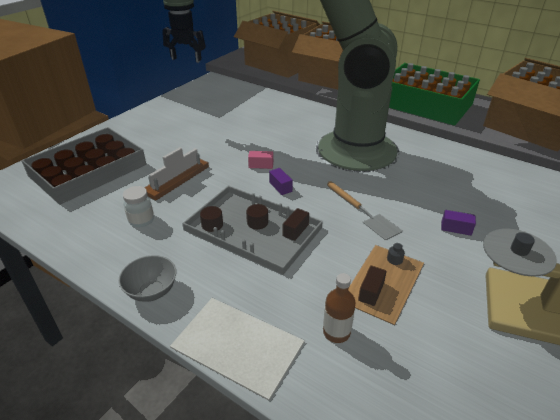

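View pics/side0.png

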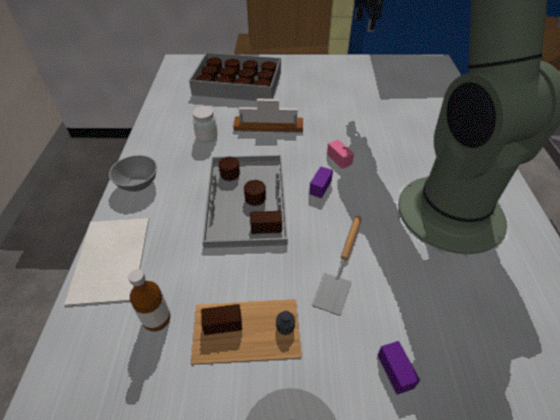

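Scene view: the tray holds a cake at (212,217), a cake in the middle bay at (257,216) and a bar at (296,224). The left-out piece on the board is a dark bar at (373,285), with the weight at (397,254). The divider is in the rack at (178,172). Pink (261,159) and purple (281,181), (458,222) blocks are look-alikes. Next I measure.

```bash
cat > h.py <<'E'
import numpy as np,cv2,pickle
from scipy.spatial.transform import Rotation as R
def T(f):
    return R.from_euler('xyz',f["orientation"]).as_matrix(),np.array(f["position"])
def cast(f,px,z,pose=None):
    Rc,p=pose if pose else T(f)
    px=np.atleast_2d(px).astype(float);d=np.c_[px,np.ones(len(px))]@np.linalg.inv(f["intrinsics"]).T@Rc.T
    return p+d*((z-p[2])/d[:,2])[:,None]
def proj(f,P,pose=None):
    Rc,p=pose if pose else T(f)
    q=(np.atleast_2d(P)-p)@Rc@f["intrinsics"].T
    return q[:,:2]/q[:,2:]
E
python3 - <<'E'
from h import *
np.set_printoptions(precision=3,suppress=True)
for n in["side","scene"]:
    f=pickle.load(open(f"pics/{n}0.pkl","rb"));im=f["color"];hsv=cv2.cvtColor(im,cv2.COLOR_RGB2HSV)
    # board/rack wood
    for nm,lo,hi,z,amin in[("wood",(5,90,90),(22,255,255),.004,400),("dark",(0,40,10),(20,255,75),.045,60)]:
        m=cv2.inRange(hsv,lo,hi);c,_=cv2.findContours(m,cv2.RETR_EXTERNAL,2)
        for k in c:
            if cv2.contourArea(k)<amin:continue
            r=cv2.minAreaRect(k);b=cv2.boxPoints(r);w=cast(f,b,z)
            if not(60<r[0][1]<380 and 150<r[0][0]<450):continue
            print(n,nm,np.round(r[0]),cv2.contourArea(k),"ctr",w.mean(0)[:2],"sides",np.linalg.norm(w[1]-w[0]),np.linalg.norm(w[2]-w[1]))
f=pickle.load(open("pics/side0.pkl","rb"))
t=cast(f,[[212,157],[281,155],[287,242],[205,247]],.025);print("tray rim",t,np.linalg.norm(np.diff(t,axis=0),axis=1))
t=cast(f,[[258,101],[278,101]],.10);print("div tab top",t)
t=cast(f,[[235,131],[303,131],[303,122],[235,122]],.01);print("rack",t)
t=cast(f,[[150,327],[205,137]],.0);print("bottle,jar",t)
c=np.hstack([cv2.resize(im,None,fx=3.0,fy=3.0,interpolation=cv2.INTER_CUBIC) for im in [f["color"][90:255,190:320]]]+[cv2.resize(f["color"][265:375,180:310],(390,330)).copy() if 0 else cv2.copyMakeBorder(cv2.resize(f["color"][285:375,180:310],None,fx=3,fy=3,interpolation=cv2.INTER_CUBIC),0,225,0,0,0)])
print(c.shape);cv2.imwrite("pics/crop1.png",c[...,::-1])
E
```

```text
side wood [244. 331.] 5977.5 ctr [0.523 0.339] sides 0.2398962852245114 0.13004135242976037
side dark [159. 324.] 77.0 ctr [0.689 0.35 ] sides 0.05081820896180522 0.022323965763055398
side dark [221. 320.] 965.0 ctr [0.567 0.338] sides 0.08067208748843697 0.05836546168360582
side dark [266. 222.] 601.5 ctr [0.486 0.077] sides 0.0787690250755892 0.07190358123900904
side dark [254. 192.] 374.5 ctr [ 0.52  -0.024] sides 0.05436027370699314 0.09306341503840673
side dark [228. 168.] 357.0 ctr [ 0.598 -0.118] sides 0.057780716170893226 0.09691964949932647
side dark [268. 126.] 424.0 ctr [ 0.493 -0.317] sides 0.04882615774214478 0.2141459541020626
side dark [235.  71.] 1462.5 ctr [ 0.626 -0.67 ] sides 0.19456906446878544 0.3168395041080173
scene wood [383. 282.] 3241.5 ctr [0.517 0.336] sides 0.23700257383441772 0.14681748497154792
scene dark [336. 337.] 85.5 ctr [0.754 0.335] sides 0.025908895569372942 0.052789799220146476
scene dark [342. 305.] 335.5 ctr [0.672 0.305] sides 0.08496712994068062 0.06138855717381669
scene dark [372. 285.] 647.5 ctr [0.585 0.333] sides 0.11589779976039231 0.0
[... 338 characters left out ...]
531 -0.322] sides 0.2362624982446225 0.05737998791408081
scene dark [449.  87.] 60.0 ctr [-0.6    0.116] sides 0.15909901180151714 0.05959148461103976
scene dark [434.  83.] 70.5 ctr [-0.604  0.051] sides 0.17192935864442452 0.061497818749435613
scene dark [420.  80.] 62.0 ctr [-0.603 -0.011] sides 0.1644284404525738 0.0637121759105376
tray rim [[ 0.654 -0.19   0.025]
 [ 0.449 -0.201  0.025]
 [ 0.433  0.125  0.025]
 [ 0.629  0.143  0.025]] [0.205 0.326 0.197]
div tab top [[ 0.523 -0.373  0.1  ]
 [ 0.46  -0.374  0.1  ]]
rack [[ 0.6   -0.339  0.01 ]
 [ 0.379 -0.341  0.01 ]
 [ 0.377 -0.391  0.01 ]
 [ 0.604 -0.389  0.01 ]]
bottle,jar [[ 0.722  0.335  0.   ]
 [ 0.696 -0.319  0.   ]]
(495, 780, 3)
```

View pics/crop1.png

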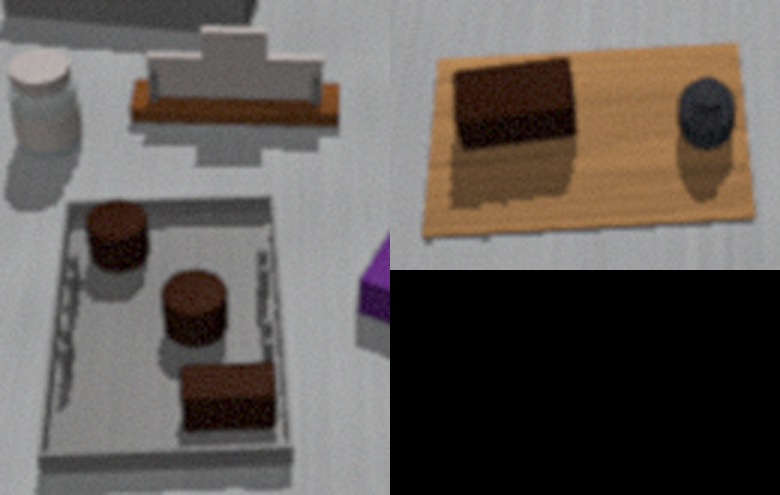

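The left-out piece has a rectangular top, crop (455..575, 60..145), so it is a bar (bar_b). The middle bay piece is round, crop (195,305). bar_a lies at crop (228,397) in the +y end bay, at its low-x half. So bar_b goes to the high-x half of that bay, and the divider goes into the slot on its +y side. Now I move, looking with the wrist camera on the way.

>>> move_arm(plan=[[[1,-1,0,0,0,0.957,1],[1,-1,0,0,0,0.957,1],[1,-1,0,0,0,0.957,1],[1,-1,0,0,0,0,1],[1,-1,0,0,0,0,1],[1,-1,0,0,0,0,1],[1,-1,0,0,0,0,1],[1,-1,0,0,0,0,1],[1,-0.5,0,0,0,0,1],[1,0,0,0,0,0,1]]])

```text
clock: 1.1
position: [0.3728, -0.4149, 0.2313]
tool_rot: [-3.141, 0.0, 0.002]
force: [0.4, -0.9, -0.4]
grip_width: 0.0856
finger_force: 0.0
```

```bash
cat >> h.py <<'E'
def wrist(tag):
    from workcell import observe,grab_frame
    s=observe();f=grab_frame("wrist")
    Rt=R.from_euler('xyz',s["tool_rot"]).as_matrix();M=np.array(f["tool_from_camera"])
    f["pose"]=(Rt@M[:3,:3],Rt@M[:3,3]+s["position"]);f["state"]=s
    pickle.dump(f,open(f"pics/{tag}.pkl","wb"));cv2.imwrite(f"pics/{tag}.png",f["color"][...,::-1])
    np.set_printoptions(precision=4,suppress=True)
    print(s["clock"],s["position"],s["tool_rot"],f["pose"][1]);return f
E
python3 - <<'E'
from h import *
f=wrist("w1");print(f["tool_from_camera"],f["intrinsics"],cast(f,[[0,0],[560,0],[560,420],[0,420]],0,f["pose"]))
g=pickle.load(open("pics/side0.pkl","rb"))
t=cast(g,[[213.3,157.3],[280.3,156],[286.7,240],[204,242.7]],.025);print(t,t.mean(0))
t=cast(g,[[201.7,308.3],[240.7,305],[241.7,320],[203.3,324]],.049);print(t,t.mean(0))
E
```

```text
1.1 [ 0.3728 -0.4149  0.2313] [-3.141   0.0002  0.0016] [ 0.4522 -0.414   0.3737]
[[-0.0005 -0.9497 -0.313   0.0793]
 [ 1.     -0.001   0.0015 -0.0008]
 [-0.0017 -0.313   0.9497 -0.1424]
 [ 0.      0.      0.      1.    ]] [[369.0979   0.     277.6348]
 [  0.     369.0979 213.9489]
 [  0.       0.       1.    ]] [[ 0.5303 -0.166   0.    ]
 [ 0.5309 -0.6673 -0.    ]
 [ 0.0454 -0.7842  0.    ]
 [ 0.0455 -0.0525  0.    ]]
[[ 0.65   -0.1883  0.025 ]
 [ 0.4515 -0.1963  0.025 ]
 [ 0.4339  0.119   0.025 ]
 [ 0.6333  0.1297  0.025 ]] [ 0.5421 -0.034   0.025 ]
[[0.6087 0.3162 0.049 ]
 [0.5296 0.3077 0.049 ]
 [0.5251 0.3408 0.049 ]
 [0.6006 0.3503 0.049 ]] [0.566  0.3287 0.049 ]
```

>>> move_arm(plan=[[[1,-0.5,0,0,0,0,1],[1,-0.5,0,0,0,0,1],[1,-0.5,0,0,0,0,1],[1,-0.5,0,0,0,0,1],[1,-0.5,0,0,0,0,1],[1,0,0,0,0,0,1],[1,0,0,0,0,0,1],[1,0,0,0,0,0,1],[1,0,0,0,0,0,1],[0,0,0,0,0,0,1]]])

```text
clock: 2.15
position: [0.5537, -0.3654, 0.2304]
tool_rot: [-3.141, -0.0, 0.002]
force: [0.3, 0.2, 0.0]
grip_width: 0.0853
finger_force: 0.0
```

```bash
python3 -c "
from h import *
wrist('w2')"
```

```text
2.15 [ 0.5537 -0.3654  0.2304] [-3.1406 -0.      0.0021] [ 0.633  -0.3646  0.3728]
```

>>> move_arm(plan=[[[0,-1,0,0,0,0,1],[0,-1,0,0,0,0,1],[0,-1,0,0,0,0,1],[0,-1,0,0,0,0,1],[0.4,-1,0,0,0,0,1],[1,-1,0,0,0,0,1],[1,-1,0,0,0,0,1],[0.6,-1,0,0,0,0,1],[0,-1,0,0,0,0,1],[0,-1,0,0,0,0,1]]])

```text
clock: 3.2
position: [0.6111, -0.166, 0.231]
tool_rot: [3.142, 0.001, -0.0]
force: [0.3, -0.6, -1.0]
grip_width: 0.0856
finger_force: 0.0
```

>>> move_arm(plan=[[[0,-1,0,0,0,0,1],[0,-1,0,0,0,0,1],[0,-1,0,0,0,0,1],[0,-1,0,0,0,0,1],[0,-1,0,0,0,0,1],[0,-1,0,0,0,0,1],[0,-0.5,0,0,0,0,1],[0,0,0,0,0,0,1],[0,0,0,0,0,0,1],[0,0,0,0,0,0,1]]])

```text
clock: 4.2
position: [0.6117, -0.0378, 0.2313]
tool_rot: [3.141, 0.0, -0.001]
force: [-0.8, 0.5, 0.6]
grip_width: 0.0851
finger_force: 0.0
```

```bash
python3 -c "
from h import *
wrist('w3')
a,b=cv2.imread('pics/w2.png'),cv2.imread('pics/w3.png')
cv2.imwrite('pics/p4.png',cv2.resize(np.vstack([a[:330],b]),None,fx=.8,fy=.8,interpolation=3))
"
```

```text
4.2 [ 0.6117 -0.0378  0.2313] [ 3.141   0.0001 -0.0014] [ 0.691  -0.037   0.3737]
```

View pics/p4.png

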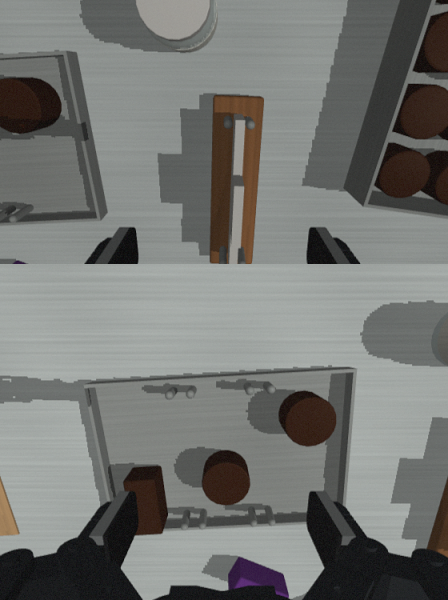

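The wrist picture shows the tray with 8 pins: far pairs at display (170,393)/(190,392) and (250,386)/(269,387), near pairs at (187,520)/(200,519) and (254,516)/(268,517). The bar is at (145,500) and the cakes are at (226,478) and (307,418). I enlarge the pins for exact values.

```bash
python3 -c "
from h import *
a=cv2.imread('pics/w3.png')
f=lambda r0,c0:cv2.convertScaleAbs(cv2.resize(a[r0:r0+45,c0:c0+175],None,fx=4.5,fy=4.5,interpolation=2),alpha=1.6)
cv2.imwrite('pics/p5.png',np.vstack([f(135,180),f(292,200)]))
"
```

```text
(no output)
```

View pics/p5.png

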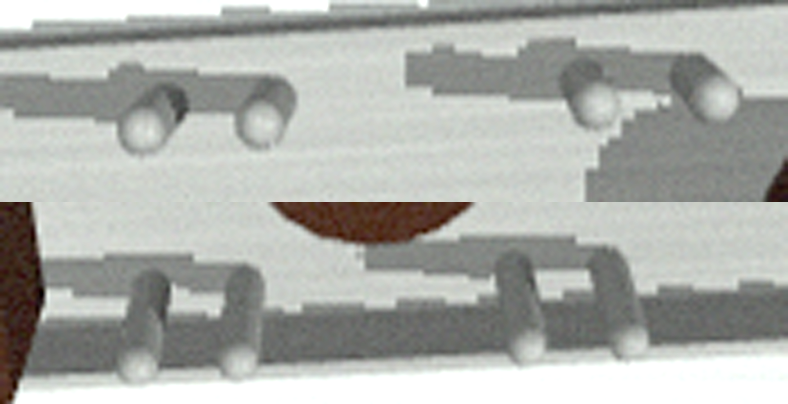

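>>> move_arm(plan=[[[0,-1,0,0,0,0,1],[0,-1,0,0,0,0,1],[0,-1,0,0,0,0,1],[0,-1,0,0,0,0,1],[0,-1,0,0,0,0,1],[0,-1,0,0,0,0,1],[0,-1,0,0,0,0,1],[0,-1,0,0,0,0,1],[0,-1,0,0,0,0,1],[0,-1,0,0,0,0,1]]])

```text
clock: 5.25
position: [0.612, 0.1635, 0.2313]
tool_rot: [3.141, -0.0, -0.001]
force: [-0.0, -0.3, -0.1]
grip_width: 0.085
finger_force: 0.0
```

>>> move_arm(plan=[[[0,-1,0,0,0,0,1],[0,-1,0,0,0,0,1],[0,-1,0,0,0,0,1],[0,-1,0,0,0,0,1],[0,-1,0,0,0,0,1],[0,-1,0,0,0,0,1],[0,-1,0,0,0,0,1],[0,-0.5,0,0,0,0,1],[0,0,0,0,0,0,1],[0,0,0,0,0,0,1]]])

```text
clock: 6.25
position: [0.612, 0.313, 0.2312]
tool_rot: [3.141, -0.0, -0.0]
force: [0.2, -0.8, -0.3]
grip_width: 0.0853
finger_force: 0.0
```

Run:
```python
from h import *
f=wrist("w4");im=f["color"];hsv=cv2.cvtColor(im,cv2.COLOR_RGB2HSV)
for lo,hi,z in[((5,90,90),(22,255,255),.004),((0,40,8),(20,255,75),.049)]:
    for k in cv2.findContours(cv2.inRange(hsv,lo,hi),0,2)[0]:
        if cv2.contourArea(k)<1200:continue
        b=cv2.boxPoints(cv2.minAreaRect(k));w=cast(f,b,z,f["pose"]);print(b.astype(int).tolist(),w[:,:2].tolist())
```

```text
6.25 [0.612  0.313  0.2312] [ 3.141  -0.     -0.0003] [0.6913 0.3138 0.3736]
[[181, 161], [308, 153], [320, 336], [193, 344]] [[0.6257123578446244, 0.4096843422718738], [0.6335487040790507, 0.2817649450873948], [0.4160121664075982, 0.26257401783308354], [0.4051828472337985, 0.41413065844494423]]
[[476, 334], [488, 248], [552, 256], [540, 343]] [[0.4519202947868332, 0.10643023466470705], [0.5494641667938956, 0.11179324373055269], [0.5404220169547036, 0.04850963038772649], [0.44120110001957275, 0.03757403958506689]]
[[231, 181], [276, 174], [290, 262], [245, 269]] [[0.6150006666746061, 0.35461082268945276], [0.6214723364916488, 0.31448785381651595], [0.5346179984243844, 0.3010146952517727], [0.5270550378157198, 0.3443798444503296]]
[[225, 16], [294, 9], [305, 101], [235, 109]] [[0.7477511742657403, 0.3541196672771671], [0.7531371811496161, 0.29949965471969003], [0.6835446078298382, 0.2898536639644468], [0.6773411157590222, 0.3485621114563325]]
```

The enlarged pin tops are at crop (143,130), (261,123), (598,106), (716,100) and (139,363), (239,361), (527,344), (629,340). For the bar on the board, the wrist and side views agree: centre about (0.568, 0.328), yaw about 7°, sizes 80x40. I descend on it.

>>> move_arm(plan=[[[0,0,1,0,0,-0.6,1],[0,0,1,0,0,-0.57,1],[-0.8,-0.35,1,0,0,0,1],[-0.8,-0.35,1,0,0,0,1],[-0.7,-0.3,1,0,0,0,1],[0,0,1,0,0,0,1],[0,0,1,0,0,0,1],[0,0,0.5,0,0,0,1],[0,0,0,0,0,0,1],[0,0,0,0,0,0,1]]])

```text
clock: 7.3
position: [0.5642, 0.3276, 0.082]
tool_rot: [-3.141, -0.001, 0.122]
force: [0.3, 0.1, 0.1]
grip_width: 0.0855
finger_force: 0.0
```

Run:
```python
from h import *
g=pickle.load(open("pics/w3.pkl","rb"))
p=np.array([[143,130],[261,123],[598,106],[716,100]])/4.5+[180,135]
q=np.array([[139,161],[239,159],[527,142],[629,138]])/4.5+[200,292]
P=cast(g,np.r_[p,q],.040,g["pose"])[:,:2];print(P)
m=P.reshape(4,2,2).mean(1);print("slot ends (+far,-far,+near,-near)",m.tolist())
for a,b in((0,2),(1,3)):d=m[a]-m[b];print(np.linalg.norm(d),np.degrees(np.arctan2(d[1],d[0])),(m[a]+m[b])/2)
d=(m[0]+m[2]-m[1]-m[3])/2;print("spacing",np.linalg.norm(d),np.degrees(np.arctan2(-d[0],d[1])),"tray centre",m.mean(0))
f=wrist("w5");hsv=cv2.cvtColor(f["color"],cv2.COLOR_RGB2HSV)
for k in cv2.findContours(cv2.inRange(hsv,(0,40,8),(20,255,75)),0,2)[0]:
    if cv2.contourArea(k)<1200:continue
    b=cv2.boxPoints(cv2.minAreaRect(k));w=cast(f,b,.049,f["pose"]);print(b.astype(int).tolist(),w[:,:2].tolist())
    print(((w-f["state"]["position"])@R.from_euler('xyz',f["state"]["tool_rot"]).as_matrix()).tolist())
```

```text
[[ 0.62919981  0.02229588]
 [ 0.63056987 -0.00163179]
 [ 0.63386036 -0.06967876]
 [ 0.63501783 -0.09341644]
 [ 0.45420608  0.01216736]
 [ 0.45467415 -0.01138027]
 [ 0.45910591 -0.07902637]
 [ 0.46011631 -0.10290619]]
slot ends (+far,-far,+near,-near) [[0.6298848425302128, 0.01033204726555667], [0.6344390981438851, -0.08154760063607114], [0.45444011616819613, 0.00039354635453161396], [0.45961110786656334, -0.09096628260456191]]
0.17572599639382147 3.24219625199106 [0.54216248 0.0053628 ]
0.17508151745524392 3.083771291200152 [ 0.5470251  -0.08625694]
spacing 0.09174868706890466 3.038064290030653 tray centre [ 0.54459379 -0.04044707]
7.3 [0.5642 0.3276 0.082 ] [-3.1414 -0.0007  0.1219] [0.6428 0.3381 0.2245]
[[235, 155], [315, 153], [319, 308], [239, 310]] [[0.6122944831543242, 0.3544111092475174], [0.61789946620903, 0.31667973471625244], [0.5343585926417458, 0.3014921221385907], [0.5277651814395216, 0.34491309676291926]]
[[0.05099975483912817, -0.020779094740000822, 0.03307533516709593], [0.051973182754787156, 0.01735389442109977, 0.03306943647826467], [-0.032794780321116546, 0.022266163050314088, 0.03301300004695145], [-0.03405716979062239, -0.02163441139437298, 0.033019697954681154]]
```

View pics/w5.png

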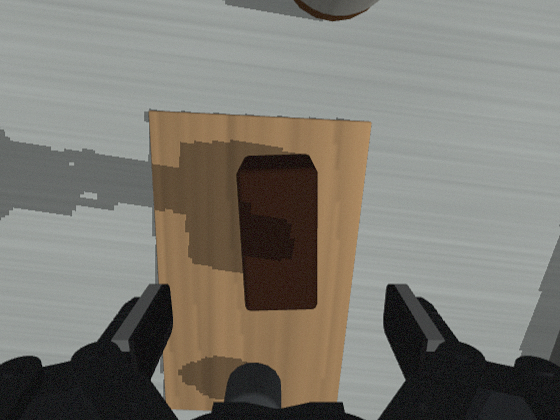

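The tray geometry checks out: spacing 91.7 mm against 92, pin-pair gap 23.7 against 24, length 175.5 against 176. Its centre is (0.5446, -0.0404), yaw 3.1°. In the picture the bar (277,235) is centred between the fingers (145 and 410), and the weight at (252,388) is clear. I grasp.

>>> move_arm(plan=[[[0,0,1,0,0,0,1],[0,0,1,0,0,0,1],[0,0,1,0,0,0,1],[0,0,0.45,0,0,0,1],[0,0,0,0,0,0,1],[0,0,0,0,0,0,-1],[0,0,0,0,0,0,-1],[0,0,0,0,0,0,-1],[0,0,0,0,0,0,-1],[0,0,0,0,0,0,-1]]], grip_force=40)

```text
clock: 8.35
position: [0.5642, 0.328, 0.0133]
tool_rot: [-3.141, -0.001, 0.123]
force: [-0.8, -0.7, 8.2]
grip_width: 0.0396
finger_force: 40.5
```

>>> move_arm(plan=[[[0,0,0,0,0,0,-1],[0,0,0,0,0,0,-1],[0,0,-0.5,0,0,0,-1],[0,0,-1,0,0,0,-1],[0,0,-1,0,0,0,-1],[0,0,-1,0,0,0,-1],[0,0,-1,0,0,0,-1],[0,0,-0.5,0,0,0,-1],[0,0,0,0,0,0,-1],[0,0,0,0,0,0,-1]]])

```text
clock: 9.35
position: [0.5634, 0.3277, 0.1118]
tool_rot: [3.141, 0.0, 0.123]
force: [-0.1, -0.1, -2.2]
grip_width: 0.0398
finger_force: 40.6
```

Run:
```python
from h import *
f=wrist("w6");hsv=cv2.cvtColor(f["color"],cv2.COLOR_RGB2HSV)
for k in cv2.findContours(cv2.inRange(hsv,(0,40,8),(20,255,75)),0,2)[0]:
    if cv2.contourArea(k)<1200:continue
    b=cv2.boxPoints(cv2.minAreaRect(k));z=f["state"]["position"][2]+.036;w=cast(f,b,z,f["pose"])
    print(b.astype(int).tolist(),((w-f["state"]["position"])@R.from_euler('xyz',f["state"]["tool_rot"]).as_matrix()).tolist())
# target: bar centre at tray (+52,+103); tool is 6.6mm behind bar centre along bar x
a=np.radians(3.1);Rz=np.array([[np.cos(a),-np.sin(a)],[np.sin(a),np.cos(a)]])
t=np.array([.5446,-.0404])
print("TCP target",t+Rz@[.052-.0066,.103],"slot_pos",t+Rz@[0,.046])
```

```text
9.35 [0.5634 0.3277 0.1118] [3.1414 0.0004 0.1226] [0.6422 0.3383 0.2542]
[[213, 181], [339, 181], [339, 408], [213, 408]] [[0.05461039872677247, -0.01982352942172049, -0.036028566616179716], [0.05457388623185236, 0.01732456117719727, -0.03602037029432515], [-0.030761567100030304, 0.021730805342000854, -0.03598158924499736], [-0.030643744189964166, -0.024549604686224587, -0.035991832563929724]]
TCP target [0.5844 0.0649] slot_pos [0.5421 0.0055]
```

Bar held firmly (width 39.7 mm). I carry it over the free half of the bar's bay.

>>> move_arm(plan=[[[0,0,0,0,0,0.65,-1],[0.04,1,0,0,0,0,-1],[0.04,1,0,0,0,0,-1],[0.04,1,0,0,0,0,-1],[0.04,1,0,0,0,0,-1],[0.04,1,0,0,0,0,-1],[0.04,1,0,0,0,0,-1],[0.04,1,0,0,0,0,-1],[0.04,1,0,0,0,0,-1],[0.02,1,0,0,0,0,-1]]])

```text
clock: 10.4
position: [0.5801, 0.1459, 0.1119]
tool_rot: [3.141, 0.001, 0.054]
force: [0.6, -0.6, -2.4]
grip_width: 0.0397
finger_force: 40.7
```

>>> move_arm(plan=[[[0,1,0,0,0,0,-1],[0,1,0,0,0,0,-1],[0,1,0,0,0,0,-1],[0,0.8,0,0,0,0,-1],[0,0.4,0,0,0,0,-1],[0,0,1,0,0,0,-1],[0,0,1,0,0,0,-1],[0,0,0,0,0,0,-1],[0,0,0,0,0,0,-1],[0,0,0,0,0,0,-1]]])

```text
clock: 11.4
position: [0.5853, 0.0648, 0.0732]
tool_rot: [-3.141, -0.001, 0.055]
force: [1.2, -0.0, -1.2]
grip_width: 0.0395
finger_force: 40.6
```

Run:
```python
from h import *
from workcell import grab_frame
f=wrist("w7");g=grab_frame("side")["color"][...,::-1]
cv2.imwrite("pics/p7.png",np.hstack([cv2.resize(f["color"][...,::-1],(400,300)),cv2.resize(g[120:270,170:320],(300,300))]))
```

```text
11.4 [0.5853 0.0648 0.0732] [-3.1414 -0.0011  0.0549] [0.6644 0.07   0.2157]
```

View pics/p7.png

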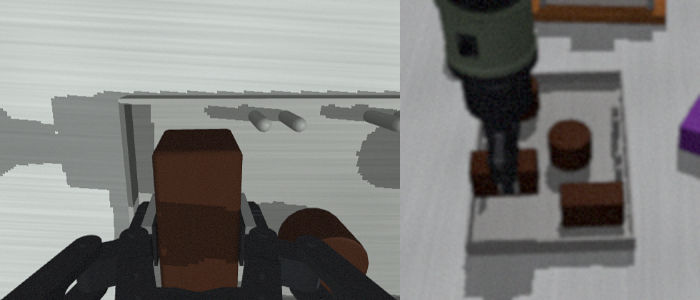

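The held bar is at left-picture (197,210) above the bay, with the pins at (258,120) and (292,122) clear to its right and bar_a in its own half (side crop (590,205)). I lower it, open only part-way (walls near), and lift.

>>> move_arm(plan=[[[0,0,1,0,0,0,-1],[0,0,1,0,0,0,-1],[0,0,0.6,0,0,0,-1],[0,0,0.3,0,0,0,-1],[0,0,0.07,0,0,0,-1],[0,0,0,0,0,0,-1],[0,0,0,0,0,0,0.25],[0,0,0,0,0,0,0.25],[0,0,0,0,0,0,0.25],[0,0,0,0,0,0,0.25]]])

```text
clock: 12.5
position: [0.585, 0.0646, 0.0131]
tool_rot: [-3.142, -0.0, 0.055]
force: [0.7, 0.2, -0.1]
grip_width: 0.0535
finger_force: 0.0
```

>>> move_arm(plan=[[[0,0,-0.4,0,0,0,0.25],[0,0,-1,0,0,0,0.25],[0,0,-1,0,0,0,0.25],[0,0,-1,0,0,0,0.25],[0,0,-1,0,0,0,0.25],[0,0,-1,0,0,0,0.25],[0,0,-1,0,0,0,0.25],[0,0,-1,0,0,0,0.25],[0,0,-1,0,0,0,0.25],[0,0,-1,0,0,0,0.25]]])

```text
clock: 13.5
position: [0.5847, 0.0646, 0.2024]
tool_rot: [-3.142, -0.0, 0.055]
force: [-0.3, 0.5, 0.6]
grip_width: 0.0532
finger_force: 0.0
```

Run:
```python
from h import *
f=wrist("w8");hsv=cv2.cvtColor(f["color"],cv2.COLOR_RGB2HSV)
a=np.radians(3.1);Rz=np.array([[np.cos(a),-np.sin(a)],[np.sin(a),np.cos(a)]])
for k in cv2.findContours(cv2.inRange(hsv,(0,40,8),(20,255,75)),0,2)[0]:
    if cv2.contourArea(k)<1200:continue
    b=cv2.boxPoints(cv2.minAreaRect(k));w=cast(f,b,.049,f["pose"])[:,:2]
    print(((w-[.5446,-.0404])@Rz).tolist())
g=pickle.load(open("pics/w2.pkl","rb"));hsv=cv2.cvtColor(g["color"],cv2.COLOR_RGB2HSV)
for k in cv2.findContours(cv2.inRange(hsv,(5,90,40),(22,255,255)),0,2)[0]:
    if cv2.contourArea(k)<1200:continue
    b=cv2.boxPoints(cv2.minAreaRect(k));print(b.astype(int).tolist(),cast(g,b,.02,g["pose"])[:,:2].tolist())
```

```text
13.5 [0.5847 0.0646 0.2024] [-3.1415 -0.0004  0.0546] [0.6638 0.0698 0.3448]
[[0.003920571339523452, 0.1252219994359718], [0.003894051365308926, 0.08807278972884228], [-0.08965045098867427, 0.08669901740715867], [-0.08960009783499255, 0.12725618465285657]]
[[-0.010778724581669412, 0.05059745704987272], [0.031047420906535964, 0.014427447939100849], [-0.020040924784123698, -0.03882414680318031], [-0.0663847867350583, -0.0030546934582983713]]
[[0.032140384877172135, -0.04776889583085089], [0.08989959157017638, -0.0519608699860667], [0.07256854593161007, -0.12945760897776162], [0.012552190330587727, -0.13006663305188765]]
[[0.09468111725400676, 0.12324785016602686], [0.09467333468463944, 0.08468281597740893], [0.013119728522327088, 0.08307041548415553], [0.013147492381234686, 0.12502130298516492]]
[[463, 212], [519, 177], [547, 222], [491, 257]] [[0.5186223126773181, -0.5519142894782819], [0.5546872721789357, -0.6009844912605075], [0.5082478844302445, -0.6391185275715187], [0.46916482565406903, -0.5892355235858422]]
[[261, 327], [266, 118], [329, 120], [324, 329]] [[0.38225812135634607, -0.3470453291271225], [0.6097971862716708, -0.35433559188350483], [0.6085654888259129, -0.41278596527174655], [0.3804047683942546, -0.41766034131555335]]
[[501, 107], [559, 107], [559, 173], [501, 173]] [[0.6205394133506744, -0.5701562393195572], [0.6206205301394794, -0.6234967298678027], [0.5590127611489968, -0.6383045146767681], [0.558934259787153, -0.5819285608633089]]
[[0, 149], [0, 98], [51, 98], [51, 149]] [[0.5814438722399372, -0.10092528210629981], [0.6277277926107464, -0.11174059628472466], [0.6277992275390373, -0.1582124280359779], [0.5815137058068717, -0.14939522881378323]]
[[531, 17], [559, 17], [559, 89], [531, 89]] [[0.6946345768001652, -0.581706852262518], [0.6946747593501152, -0.6056973661136261], [0.6362883824817163, -0.6197308706311483], [0.6362489592287698, -0.5943515151117184]]
```

bar_b lies flat at tray x 13–94, y 84–124 mm, next to bar_a, with no overlap. Now to the rack.

>>> move_arm(plan=[[[0,0,-0.5,0,0,0.52,1],[0,1,-0.5,0,0,0,1],[0,1,0,0,0,0,1],[0,1,0,0,0,0,1],[0,1,0,0,0,0,1],[0,1,0,0,0,0,1],[0,1,0,0,0,0,1],[0,1,0,0,0,0,1],[0,1,0,0,0,0,1],[0,1,0,0,0,0,1]]])

```text
clock: 14.55
position: [0.5847, -0.1162, 0.2214]
tool_rot: [-3.142, -0.0, 0.0]
force: [-0.5, -0.8, -0.5]
grip_width: 0.0856
finger_force: 0.0
```

>>> move_arm(plan=[[[0,1,0,0,0,0,1],[0,1,0,0,0,0,1],[0,1,0,0,0,0,1],[0,1,0,0,0,0,1],[0,1,0,0,0,0,1],[-0.6,1,0,0,0,0,1],[-1,1,0,0,0,0,1],[-1,1,0,0,0,0,1],[-0.5,1,0,0,0,0,1],[0,1,0,0,0,0,1]]])

```text
clock: 15.55
position: [0.5215, -0.3165, 0.2217]
tool_rot: [3.141, 0.0, -0.001]
force: [0.2, -0.1, 1.2]
grip_width: 0.0855
finger_force: 0.0
```

>>> move_arm(plan=[[[0,1,0,0,0,0,1],[0,1,0,0,0,0,1],[0,1,0,0,0,0,1],[0,0.4,0,0,0,0,1],[0,0,0,0,0,0,1],[0,0,0,0,0,0,1],[0,0,0,0,0,0,1],[0,0,0,0,0,0,1],[0,0,0,0,0,0,1],[0,0,0,0,0,0,1]]])

```text
clock: 16.55
position: [0.523, -0.3831, 0.2209]
tool_rot: [-3.142, -0.0, 0.0]
force: [0.2, 0.9, 0.3]
grip_width: 0.0856
finger_force: 0.0
```

Run:
```python
from h import *
f=wrist("w9")
c=f["color"][120:420,170:390,::-1];cv2.imwrite("pics/p8.png",cv2.resize(c,None,fx=2,fy=2,interpolation=2))
```

```text
16.55 [ 0.523  -0.3831  0.2209] [-3.1416 -0.      0.0005] [ 0.6023 -0.3823  0.3634]
```

View pics/p8.png

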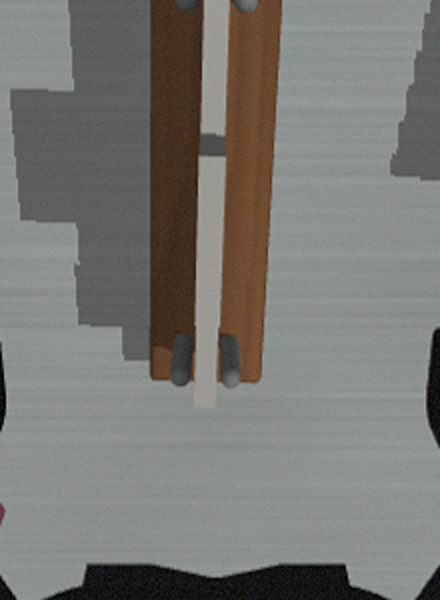

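The enlarged crop shows the divider strip: the tab's high-x top edge is at (200..225,155), the plate is at (204..228,40) and its low end is at (194..216,408). Rack pins are beside it at (181,378)/(231,379) and (187,2)/(247,2).

Run:
```python
from h import *
np.set_printoptions(precision=4,suppress=True)
f=pickle.load(open("pics/w9.pkl","rb"));o=np.array([170,120])
for n,p,z in[("tab hi",[[200,155],[225,156]],.102),("plate hi",[[204,40],[228,40]],.07),("plate lo",[[194,408],[216,408]],.07),("tab? lo",[[196,300],[219,300]],.102),("pins lo",[[181,378],[231,379]],.055),("pins hi",[[187,2],[247,2]],.055)]:
    w=cast(f,np.array(p)/2+o,z,f["pose"])[:,:2];print(n,w.tolist(),w.mean(0),np.linalg.norm(w[1]-w[0]))
# expected tab/plate pixels
```

```text
tab hi [[0.5289264070256573, -0.3771155348914893], [0.5285400261862628, -0.3863013112792996]] [ 0.5287 -0.3817] 0.00919389895528033
plate hi [[0.56677411781016, -0.37835884659116337], [0.5667715616249172, -0.3877788058950032]] [ 0.5668 -0.3831] 0.009419959650661005
plate lo [[0.39813399967259605, -0.3729025015535251], [0.3981212189369096, -0.3831100296607245]] [ 0.3981 -0.378 ] 0.010207536108506797
tab? lo [[0.4698884271771514, -0.3751600068007717], [0.4698800420533521, -0.38418501928149407]] [ 0.4699 -0.3797] 0.009025016376023664
pins lo [[0.4045336983481069, -0.3663289058824135], [0.40395261083247497, -0.39036100588038203]] [ 0.4042 -0.3783] 0.024039124214770835
pins hi [[0.5801990770856605, -0.37132879819473075], [0.5801945196844986, -0.39569524006844764]] [ 0.5802 -0.3835] 0.02436644229991587
```

The pin spacing (24.0, 24.4, 176 mm) and plate width (9–10 mm) fit. Tab middle is (0.4935, -0.3808), yaw -1.7°. I descend and grasp the tab.

>>> move_arm(plan=[[[0,0,0,0,0,0.28,1],[-0.75,-0.07,1,0,0,0,1],[-0.73,0,1,0,0,0,1],[0,0,1,0,0,0,1],[0,0,1,0,0,0,1],[0,0,1,0,0,0,0.3],[0,0,1,0,0,0,0.3],[0,0,1,0,0,0,0.3],[0,0,0.5,0,0,0,0],[0,0,0,0,0,0,0]]])

```text
clock: 17.6
position: [0.4928, -0.3808, 0.0698]
tool_rot: [-3.141, 0.002, -0.03]
force: [0.2, -0.2, 0.4]
grip_width: 0.0427
finger_force: 0.0
```

Run:
```python
from h import *
f=wrist("w10")
cv2.imwrite("pics/p9.png",f["color"][...,::-1])
```

```text
17.6 [ 0.4928 -0.3808  0.0698] [-3.1406  0.0017 -0.0299] [ 0.5723 -0.3825  0.2121]
```

View pics/p9.png

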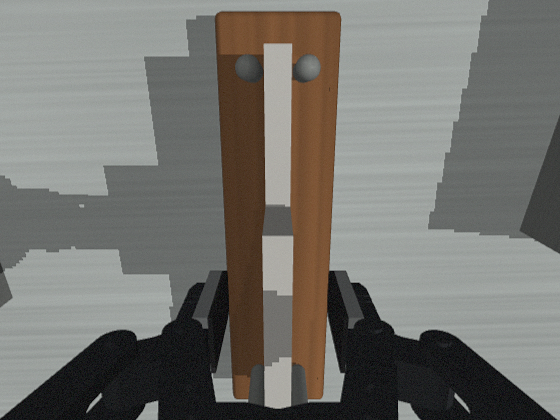

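The tab (278,270) is centred between the fingers (222 and 335). I close and lift.

>>> move_arm(plan=[[[0,0,0,0,0,0,-1],[0,0,0,0,0,0,-1],[0,0,0,0,0,0,-1],[0,0,0,0,0,0,-1],[0,0,0,0,0,0,-1],[0,0,-0.3,0,0,0,-1],[0,0,-0.5,0,0,0,-1],[0,0,-1,0,0,0,-1],[0,0,-1,0,0,0,-1],[0,0,-1,0,0,0,-1]]], grip_force=60)

```text
clock: 18.65
position: [0.4934, -0.3812, 0.1486]
tool_rot: [3.141, -0.001, -0.029]
force: [0.8, 0.2, -1.1]
grip_width: 0.0088
finger_force: 58.4
```

>>> move_arm(plan=[[[0,0,-0.7,0,0,-0.8,-1],[0,-1,0,0,0,0,-1],[0,-1,0,0,0,0,-1],[0,-1,0,0,0,0,-1],[0,-1,0,0,0,0,-1],[0,-1,0,0,0,0,-1],[0,-1,0,0,0,0,-1],[0,-1,0,0,0,0,-1],[0,-1,0,0,0,0,-1],[0,-1,0,0,0,0,-1]]])

```text
clock: 19.65
position: [0.4836, -0.2007, 0.1618]
tool_rot: [3.141, -0.001, 0.054]
force: [0.3, 0.7, -0.5]
grip_width: 0.0089
finger_force: 58.6
```

>>> move_arm(plan=[[[0.4,-1,0,0,0,0,-1],[0.4,-1,0,0,0,0,-1],[0.4,-1,0,0,0,0,-1],[0.4,-1,0,0,0,0,-1],[0.4,-1,0,0,0,0,-1],[0.4,-1,0,0,0,0,-1],[0.4,-1,0,0,0,0,-1],[0.4,-1,0,0,0,0,-1],[0.28,-1,0,0,0,0,-1],[0,-1,0,0,0,0,-1]]])

```text
clock: 20.65
position: [0.5428, 0.003, 0.1618]
tool_rot: [3.142, -0.001, 0.055]
force: [-0.6, 0.4, -1.2]
grip_width: 0.0093
finger_force: 58.5
```

>>> move_arm(plan=[[[0,-0.14,0.5,0,0,0,-1],[0,0,1,0,0,0,-1],[0,0,0.8,0,0,0,-1],[0,0,0,0,0,0,-1],[0,0,0,0,0,0,-1],[0,0,0,0,0,0,-1],[0,0,0,0,0,0,-1],[0,0,0,0,0,0,-1],[0,0,0,0,0,0,-1],[0,0,0,0,0,0,-1]]])

```text
clock: 21.65
position: [0.542, 0.0049, 0.115]
tool_rot: [-3.142, -0.0, 0.055]
force: [-0.5, 0.2, -0.9]
grip_width: 0.0092
finger_force: 58.5
```

Run:
```python
from h import *
f=wrist("w11");c=f["color"][:250,150:410,::-1];cv2.imwrite("pics/p10.png",cv2.resize(c,None,fx=2.4,fy=2.4,interpolation=2))
a=np.radians(3.1);Rz=np.array([[np.cos(a),-np.sin(a)],[np.sin(a),np.cos(a)]])
tr=lambda x,y,z:np.r_[np.array([.5446,-.0404])+Rz@[x,y],z]
print("expected pin tops crop px",(proj(f,[tr(.088,.034,.04),tr(.088,.058,.04)],f["pose"])-[150,0])*2.4)
s=f["state"];Rt=R.from_euler('xyz',s["tool_rot"]).as_matrix()
print("expected plate end px",(proj(f,[s["position"]+Rt@[.095,d,.0698-.070] for d in(-.005,.005)],f["pose"])-[150,0])*2.4)
```

```text
21.65 [0.542  0.0049 0.115 ] [-3.1416 -0.0002  0.0545] [0.6212 0.0101 0.2575]
expected pin tops crop px [[357.8883 181.4033]
 [253.567  181.406 ]]
expected plate end px [[276.539  109.5814]
 [344.588  109.5564]]
```

View pics/p10.png

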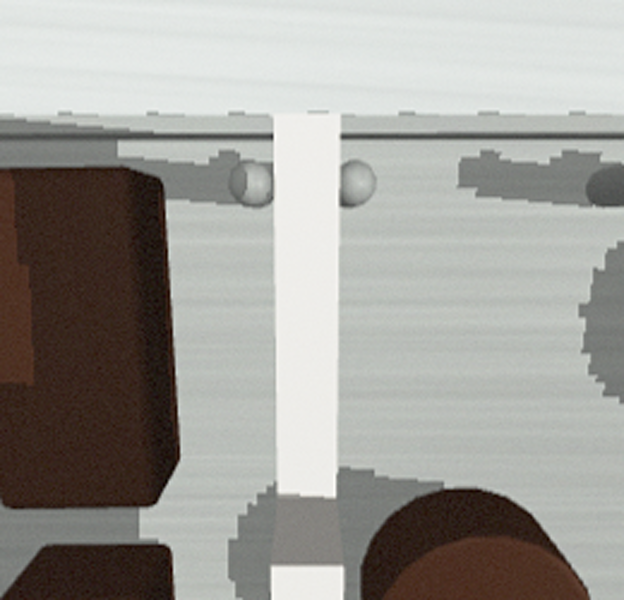

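The plate (274..341, middle 307) sits over the gap between the pins at (252,184) and (358,183), middle 305, which is within about 0.5 mm. Bars are to its left, cakes to its right. I shift 0.5 mm and insert slowly.

>>> move_arm(plan=[[[0,-0.03,0.3,0,0,0,-1],[0,0,0.5,0,0,0,-1],[0,0,0.4,0,0,0,-1],[0,0,0.4,0,0,0,-1],[0,0,0.4,0,0,0,-1],[0,0,0.4,0,0,0,-1],[0,0,0.3,0,0,0,-1],[0,0,0.2,0,0,0,-1],[0,0,0,0,0,0,-1],[0,0,0,0,0,0,-1]]])

```text
clock: 22.7
position: [0.542, 0.0055, 0.057]
tool_rot: [-3.142, -0.0, 0.055]
force: [-0.2, 0.8, -1.0]
grip_width: 0.009
finger_force: 58.6
```

>>> move_arm(plan=[[[0,0,0.08,0,0,0,-1],[0,0,0.06,0,0,0,-1],[0,0,0.03,0,0,0,-1],[0,0,0,0,0,0,-1],[0,0,0,0,0,0,-1],[0,0,0,0,0,0,-1],[0,0,0,0,0,0,-1],[0,0,0,0,0,0,-1],[0,0,0,0,0,0,-1],[0,0,0,0,0,0,-1]]])

```text
clock: 23.7
position: [0.5422, 0.0055, 0.0558]
tool_rot: [3.141, -0.001, 0.054]
force: [-15.9, -0.4, 49.4]
grip_width: 0.0092
finger_force: 66.3
```

Contact at z = 0.0558, within 1 mm of the expected floor height. I relieve the press, release and rise a little.

>>> move_arm(plan=[[[0,0,-0.04,0,0,0,-1],[0,0,-0.04,0,0,0,-1],[0,0,0,0,0,0,-1],[0,0,0,0,0,0,-0.4],[0,0,0,0,0,0,-0.2],[0,0,0,0,0,0,-0.2],[0,0,0,0,0,0,-0.2],[0,0,0,0,0,0,-0.2],[0,0,0,0,0,0,-0.2],[0,0,0,0,0,0,-0.2]]], grip_force=20)

```text
clock: 24.7
position: [0.5419, 0.0055, 0.0551]
tool_rot: [-3.142, -0.0, 0.055]
force: [0.3, -0.2, 0.9]
grip_width: 0.0344
finger_force: 0.0
```

>>> move_arm(plan=[[[0,0,-0.4,0,0,0,-0.2],[0,0,-0.8,0,0,0,-0.2],[0,0,-1,0,0,0,-0.2],[0,0,-1,0,0,0,-0.2],[0,0,-1,0,0,0,-0.2],[0,0,-1,0,0,0,-0.2],[0,0,-1,0,0,0,-0.2],[0,0,-1,0,0,0,-0.2],[0,0,0,0,0,0,-0.2],[0,0,0,0,0,0,-0.2]]])

```text
clock: 25.7
position: [0.5419, 0.0055, 0.1996]
tool_rot: [-3.142, -0.001, 0.055]
force: [0.3, -0.5, -0.5]
grip_width: 0.0339
finger_force: 0.0
```

Run:
```python
from h import *
from workcell import grab_frame
f=wrist("w12");g=grab_frame("side");pickle.dump(g,open("pics/side1.pkl","wb"))
a=np.radians(3.1);Rz=np.array([[np.cos(a),-np.sin(a)],[np.sin(a),np.cos(a)]])
tr=lambda x,y,z:np.r_[np.array([.5446,-.0404])+Rz@[x,y],z]
L=cv2.resize(f["color"][30:,120:440,::-1],None,fx=1.35,fy=1.35,interpolation=2);Rr=cv2.resize(g["color"][140:265,190:305,::-1],None,fx=3,fy=3,interpolation=2)
h=max(len(L),len(Rr));p=lambda x:cv2.copyMakeBorder(x,0,h-len(x),0,0,0);o=np.hstack([p(L),p(Rr)]);print(o.shape,L.shape);cv2.imwrite("pics/p11.png",o)
print("exp wrist: plate top far end z.054",(proj(f,[tr(.095,.041,.054),tr(.095,.051,.054),tr(.035,.041,.086),tr(.035,.051,.086)],f["pose"])-[120,30])*1.35)
print("exp side tab top +y edge z.086",(proj(g,[tr(.035,.051,.086),tr(-.035,.051,.086),tr(.095,.051,.054),tr(-.095,.051,.054)])-[190,140])*3+[L.shape[1],0])
```

```text
25.7 [0.5419 0.0055 0.1996] [-3.1416 -0.0008  0.0546] [0.621  0.0107 0.342 ]
(526, 777, 3) (526, 432, 3)
exp wrist: plate top far end z.054 [[222.7411  53.4596]
 [204.1948  53.4591]
 [223.3071 174.4987]
 [203.9194 174.5058]]
exp side tab top +y edge z.086 [[551.1598 151.8412]
 [635.234  149.2998]
 [483.9197 180.6699]
 [706.7837 173.819 ]]
```

View pics/p11.png

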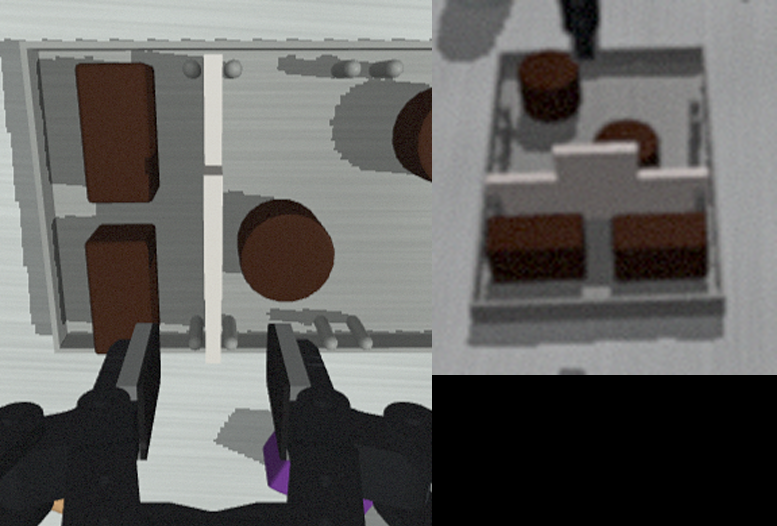

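The divider is upright between the pins, fully down: wrist edges 204–222 and side tab top (553–637, ~150) match the predicted 204–223 and (551–635, ~151). Both bars are on the left side and both cakes on the right. I hand in.

```bash
python3 -c "
from workcell import job_done
print(job_done())"
```

```text
the job is handed in; nothing more can be done
None
```

I laid the left-out bar flat in the tray beside the other bar, then stood the divider fully down in the +46 mm slot, with both bars on one side and both cakes on the other. I handed the job in at about 26 s and no verdict was shown.

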